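# Seat the test stand on a brittle core

## Task

Stand the tallest of the three grey cores upright in the middle of the round platen of the hand test stand and let go of it, then bring the ram down by its black knob until the sprung foot presses on the core with its spring about half taken up (about 5 N), and leave it so. The core is brittle: grip it lightly (under 20 N on each finger), set it down softly, never tip it over, and never let the stand or ram press on it with more than 15 N. Leave the two shorter cores, the tins and the other things on the table where they are.

Things in the scene. Friction and masses are not known exactly. Their poses are not given: they have to be found in the camera images.
- core: The core to test: plain grey cement-bound soil cylinder, 38 mm diameter, about 76 mm long (the tallest of three alike), 0.13 to 0.23 kg, standing upright loose on the table. Origin at the centre of its underside, z up along its axis.
- core_mid: Bystander core of the same stuff and 38 mm diameter, only 50 mm tall. Origin at the centre of its underside.
- core_short: Bystander core of the same stuff and 38 mm diameter, only 32 mm tall. Origin at the centre of its underside.
- tin0: Bystander: lidded aluminium tin, 67 mm diameter, 44 mm tall. Origin at the centre of its underside.
- tin1: Bystander: a second tin, the same.
- stand: Hand test stand, fixed to the table. Origin on the table directly under the common axis of platen and foot; x points from that axis back to the column, so it is open to -x and both sides. Grey base plate 25 mm thick, x = -68 to +172 mm, 140 mm wide. Steel column, 28 mm diameter, at x = +130 mm, 328 mm tall. The ram overhangs the platen: no room for a gripper straight above it.
- ram: The ram: aluminium arm that slides up and down the column (125 mm) and stays where it is left; about 5 N moves it down, 13 N up. Origin at the centre of its upright black grip knob (25 mm diameter, 28 mm tall, on the platen axis; 298 mm above the table at its highest). The arm, 34 mm wide, lies 26 to 48 mm below the origin and runs back to the column.
- base_top (a point): Point on the stand's platen axis, at the top of the base plate (25 mm above the table). Here a round steel platen, 68 mm diameter, sits on a levelling screw: its flat top is 13 to 25 mm above this point; it differs each time and does not move under load.
- ram_under (a point): Point on the platen axis at the underside of the ram's arm, 48 mm below the knob centre. Below it hang a barrel and a sprung round foot, 26 mm diameter, on a brass-coloured stem. The foot's underside is 34 to 47 mm below this point (it screws in and out, differs each time). Its spring gives 16 mm, from about 1 N at first touch to about 8 N just before it is solid.
- spatula: Bystander: flat spatula, 200 mm long, lying on the table. Origin near its middle.
- brush: Bystander: brush, 170 mm long, lying on the table. Origin near its middle.
- trim_ring: Bystander: brass ring, 72 mm diameter, 25 mm tall. Origin at the centre of its underside.
- dish: Bystander: white dish, 110 mm diameter, 22 mm tall. Origin at the centre of its underside.

How it is judged:
On the way:
1. the tallest core stands upright on the platen, within 8 mm of its middle, released, the ram not yet on it (horizontal distance between core and stand below 0.008 m and z of core in the frame of stand between 0.035 and 0.053 m and angle between core's own z axis and vertical below 0.06 rad and contact force between each of the fingers, ram and core below 0.1 N), for 0.2 s.
At the end, for the whole second after the job is handed in: The tallest core stands at rest and upright (within 0.06 rad) on the platen, its axis within 8 mm of the platen's middle, and the ram's foot, left to itself, presses on it with 2 to 8 N (horizontal distance between core and stand below 0.008 m and z of core in the frame of stand between 0.035 and 0.053 m and angle between core's own z axis and vertical below 0.06 rad and linear speed of core below 0.01 m/s and contact force between ram and core between 2 and 8 N); the robot touches nothing.
It fails at once if the core is gripped with more than 20 N on each finger (40 N over both) (contact force between the fingers and core above 40 N).
It fails at once if the platen or another part of the stand presses on the core with more than 15 N while it is set down, or the ram does later ((contact force between stand and core above 15 N and contact force between ram and core below 0.1 N) or contact force between ram and core above 15 N).
It fails at once if the core is tipped by more than 0.6 rad (angle between core's own z axis and vertical above 0.6 rad).
It fails at once if a shorter core, a tin or another bystander is moved by more than 20 mm (distance of any of core_mid, core_short, tin0, tin1, spatula, brush, trim_ring, dish from where it was at the start of the episode above 0.02 m).
It also fails if it takes over 61 s, if anything falls off the work surface, if the arm or the gripper's body presses on something with over 40 N, if the wrist force passes 120 N, or if a joint passes its speed limit or range.

## Robot

A 6-joint arm with a two-finger parallel gripper is mounted at the origin on the work surface. World frame = base frame: x ahead of the robot, y to its left, z up, the work surface at z = 0. Lengths are in m, angles in rad, forces in N, time in s.
With the tool pointing down it reaches from about 0.35 to 0.975 m from the base axis. Payload 4.9 kg.
Tool frame: the origin (TCP) lies between the finger pads; the fingertips stand 14 mm ahead of it and the grasp point (between the pads) lies 5 mm behind it (manip.finger_overhang is the distance from the TCP to the fingertips, in m); z points along the fingers, y is the line along which they close (so a half turn about z gives the same grasp; the last joint's range is limited). The gripper opens to 85 mm and grips with 20 to 120 N. Pads are 22 mm wide; open, the fingers measure 114 mm over their backs; the gripper's body (76 mm by 85 mm) begins 54 mm behind the grasp point. The pads swing forward as they close: fully open they stand 13 mm farther back than shut.
Start: joints at [-1.464, 0.053, 1.613, -0, 1.476, -0.119], TCP at [0.14, -0.609, 0.245] pointing down, gripper open.
Joint ranges: [-3.01, 3.01], [-1.01, 2.22], [0.06, 2.58], [-1.02, 4.17], [0.09, 2.62], [-3.14, 3.14]. Speed limits (rad/s): [2.57, 2.57, 3.14, 3.14, 3.14, 3.14].

## Interface

Orientations are given as a unit quaternion [w, x, y, z].
In Python, from plant import manip, grab_frame gives the robot as it stands.
- The arm moves only by the tool servo_tool, never from a script. Its argument "deltas" is a list that holds one entry, the list of rows, each a list of 5 numbers: the opening in per cent of the stroke, from 0 (shut) to 100 (fully open), then the shift along the world's x, y, z in m, then the turn about the world's z in degrees. A call has exactly 8 rows; each row shifts and turns the commanded pose from where the row before left it; what a row does not reach is not made up. A row lasts 1/10 s, in which the tool goes at most 50 mm and 8.59 degrees, less where a joint would pass 70% of its speed; a pose out of reach is approached as far as the arm can. A call is refused whole if a number of a shift passes 0.05 or a number of a turn 8.59, either way. A call with a gripper value outside its range is refused whole. The fingers move at their own pace and stop on an object; the grip force is fixed at half the most. Time passes only in rows, so rows that do not move let the fingers close, or fill a call up. It gives the time, the measured TCP pose, the force, the opening and the grip force at its end, in the units of the state.
- manip.state(): the state, without advancing time (a new reading comes with each control period).
- grab_frame(name): name is "scene" or "top"; returns a dict with "pixels" (384x512x3 uint8, red, green, blue), "z_map" (384x512 float32, m along the optical axis (not along the pixel's ray), 0 where there is no reading), "fx", "fy", "cx", "cy" (pixels), "rvec" (rotation vector, rad) and "tvec" (3), from world to camera coordinates, as OpenCV has them. Camera axes: x right, y down, z forward; pixel columns grow to the right and rows downward; lengths in m; the calibration is good to about 2 mm. A picture is of the moment at which its call begins.
- manip.job_done(): hands the job in; it is judged then, once.
The state is a dict: "time": time; "joint_pos": joint angles; "joint_vel": joint speeds; "joint_efforts": joint torques, N m; "tool_pos": TCP position; "tool_rot": TCP orientation; "contact_force": force on the tool from outside, world axes, zero at the start; "ft_torque": the same for the moment, N m; "gripper_width": opening from 0.0 (shut) to 1.0 (fully open); "grasp_force": force on a finger pad.
Only numpy, scipy, OpenCV 4.12 (cv2) and the standard library are available. Lean on these libraries where they do the work, as an engineer would, in place of code of your own. Each camera call takes 0.05 s, during which the arm holds its last target. There are 200 camera calls.

## Working session

There is one attempt and no reset: what is moved stays moved. The work goes in short steps, Python scripts to look and compute and a tool call to move; the robot and the scene stay as the last step left them, time stands still between calls to the robot, and variables do not carry over. Pictures are saved under pics/ and viewed, at most 10 in all, crops included, and the job is handed in when it is done.

Besides the shell and the picture viewer there is one more tool, called after ">>>" as name(argument=value, ...), one argument or row to a line, values as JSON. servo_tool: Moves the arm, as the interface text tells. Its arguments: {"type":"object","properties":{"deltas":{"type":"array"}},"required":["deltas"]}

```bash
mkdir -p pics; ls
cat > h.py <<'E'
import numpy as np,cv2
from plant import manip,grab_frame
def cloud(f):
    z=f["z_map"];v,u=np.indices(z.shape)
    P=np.stack([(u-f["cx"])/f["fx"]*z,(v-f["cy"])/f["fy"]*z,z],-1)
    R=cv2.Rodrigues(np.array(f["rvec"],float))[0]
    W=(P-np.array(f["tvec"]).ravel())@R
    W[z<=0]=np.nan
    return W
E
python3 - <<'E'
from h import *
s=manip.state();print(s)
for n in("scene","top"):
    f=grab_frame(n);cv2.imwrite(f"pics/{n}0.png",f["pixels"][...,::-1]);np.save(f"{n}0.npy",cloud(f))
    R=cv2.Rodrigues(np.array(f["rvec"],float))[0];print(n,-R.T@np.array(f["tvec"]).ravel(),R[2],f["fx"])
E
```

```text
pics
{'time': 0.0, 'joint_pos': array([-1.46400071e+00,  5.33499570e-02,  1.61430540e+00,  2.13966311e-05,
        1.47602190e+00, -1.19010814e-01]), 'joint_vel': array([ 0.00147325,  0.00020067,  0.00188691,  0.0012815 ,  0.00038154,
       -0.00098253]), 'joint_efforts': array([-1.91667550e-04, -3.93677688e+01, -3.70178676e+01, -1.09182542e-04,
        6.97753625e-03,  1.12798892e-05]), 'tool_pos': array([ 0.13986724, -0.60852864,  0.24406047]), 'tool_rot': array([-1.04221632e-03,  9.93632775e-01,  1.12662424e-01,  1.70149607e-05]), 'contact_force': array([-0.26306851, -0.52063222, -0.05435866]), 'ft_torque': array([-0.05251673,  0.00195593,  0.01959815]), 'grasp_force': 0.0, 'gripper_width': 0.9942331659444591}
scene [1.43479493 0.28241501 0.91886423] [-0.75017405 -0.15267824 -0.64337256] 473.8920982353428
top [0.37279794 0.09624078 1.24211578] [ 0.16333133 -0.01115888 -0.98650816] 366.740838164332
```

View pics/scene0.png

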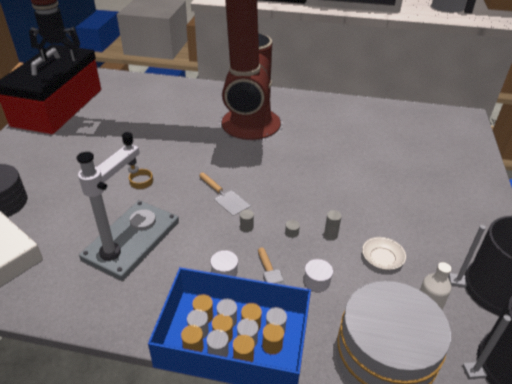

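View pics/top0.png

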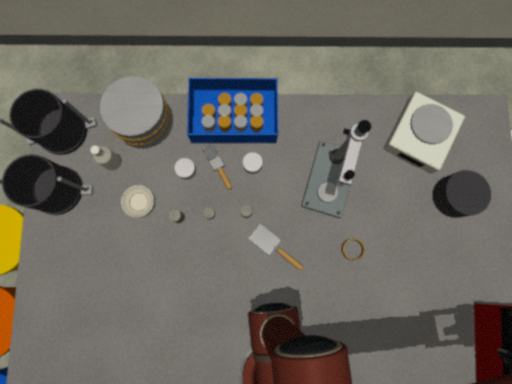

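The scene view shows the tallest core at about (332,223), the mid one at (247,220) and the short one at (292,229). In the top view the tallest is at (176,216), the platen at (327,190), the knob at (347,175) and the column top at (362,128).

Run:
```python
from h import *
T=np.load("top0.npy");S=np.load("scene0.npy")
A=np.concatenate([T.reshape(-1,3),S.reshape(-1,3)]);src=np.r_[np.zeros(T.size//3),np.ones(S.size//3)]
def top(name,c,r,zmin,zmax):
    for k in(0,1):
        m=(np.hypot(A[:,0]-c[0],A[:,1]-c[1])<r)&(A[:,2]>zmin)&(A[:,2]<zmax)&(src==k)
        p=A[m]
        if len(p)>4:
            zt=np.percentile(p[:,2],95);q=p[p[:,2]>zt-.006]
            print(name,k,len(p),'zt',zt.round(4),'n',len(q),'mean',q[:,:2].mean(0).round(4),'mid',((q.max(0)+q.min(0))/2)[:2].round(4),'ext',np.ptp(q,axis=0)[:2].round(3))
for n,(u,v) in dict(core=(176,216),short=(209,213),mid=(246,211),tinA=(185,168),tinB=(252,162),dish=(137,201)).items():
    c=np.nanmedian(T[v-1:v+2,u-1:u+2].reshape(-1,3),axis=0);print(n,c.round(3))
    top(n,c,.04,.015,.12)
for n,(u,v) in dict(plat=(327,190),knob=(347,175),col=(362,128)).items():
    print(n,np.nanmedian(T[v-1:v+2,u-1:u+2].reshape(-1,3),axis=0).round(4))
for n,(u,v) in dict(plat=(143,218),knob=(127,139),col=(86,158)).items():
    print(n,'S',np.nanmedian(S[v-1:v+2,u-1:u+2].reshape(-1,3),axis=0).round(4))
c=T[190,327]
m=(np.hypot(A[:,0]-c[0],A[:,1]-c[1])<.3)
for k in(0,1):
    b=A[m&(src==k)&(A[:,2]>.02)&(A[:,2]<.03)];r=cv2.minAreaRect(b[:,:2].astype(np.float32)*1000);print('base',k,len(b),r)
    p=A[m&(src==k)&(A[:,2]>.034)&(A[:,2]<.056)&(np.hypot(A[:,0]-c[0],A[:,1]-c[1])<.06)];print('plat',len(p),np.median(p[:,2]),cv2.minEnclosingCircle(p[:,:2].astype(np.float32)*1000))
for a,b in((.29,.33),):
    for k in(0,1):
        p=A[m&(src==k)&(A[:,2]>a)&(A[:,2]<b)]
        cl=p[:,0];print('high',k,len(p)); 
        cent=cv2.kmeans(p.astype(np.float32),2,None,(3,50,1e-5),5,cv2.KMEANS_PP_CENTERS);print(cent[2])
```

```text
core [0.501 0.318 0.076]
core 0 145 zt 0.0799 n 93 mean [0.5037 0.3243] mid [0.5032 0.3246] ext [0.035 0.033]
core 1 353 zt 0.0782 n 123 mean [0.5087 0.3231] mid [0.507  0.3234] ext [0.039 0.036]
short [0.517 0.218 0.031]
short 0 104 zt 0.036 n 84 mean [0.5162 0.2211] mid [0.5164 0.2209] ext [0.034 0.034]
short 1 170 zt 0.035 n 118 mean [0.5212 0.2199] mid [0.5193 0.22  ] ext [0.042 0.036]
mid [0.521 0.095 0.05 ]
mid 0 114 zt 0.0541 n 87 mean [0.5209 0.0967] mid [0.5209 0.0967] ext [0.034 0.036]
mid 1 234 zt 0.0532 n 115 mean [0.5264 0.0951] mid [0.5262 0.0949] ext [0.042 0.036]
tinA [0.666 0.299 0.046]
tinA 0 330 zt 0.048 n 248 mean [0.6676 0.3022] mid [0.6679 0.3042] ext [0.066 0.065]
tinA 1 652 zt 0.0465 n 482 mean [0.6727 0.3022] mid [0.6705 0.3021] ext [0.069 0.065]
tinB [0.688 0.075 0.044]
tinB 0 315 zt 0.0478 n 244 mean [0.6876 0.0759] mid [0.6878 0.075 ] ext [0.063 0.061]
tinB 1 568 zt 0.0473 n 456 mean [0.6928 0.0747] mid [0.6922 0.0742] ext [0.069 0.065]
dish [0.56  0.465 0.003]
dish 0 12 zt 0.0213 n 11 mean [0.5771 0.4852] mid [0.5606 0.4714] ext [0.072 0.062]
dish 1 10 zt 0.0187 n 10 mean [0.5453 0.495 ] mid [0.5479 0.488 ] ext [0.04  0.031]
plat [ 0.5933 -0.1753  0.0402]
knob [ 0.5838 -0.1678  0.3089]
col [ 0.7056 -0.2078  0.3277]
plat S [ 0.5898 -0.1739  0.0418]
knob S [ 0.5986 -0.1727  0.3018]
col S [ 0.719  -0.2085  0.3282]
base 0 1900 ((556.677001953125, -177.51934814453125), (434.9420166015625, 560.6233520507812), 1.3489025831222534)
plat 322 0.04087089380412052 ((586.3713989257812, -175.89601135253906), 34.07725143432617)
base 1 3033 ((578.4387817382812, -130.22216796875), (496.8603515625, 482.8460693359375), 82.79609680175781)
plat 388 0.04160893219309622 ((591.2857055664062, -177.19273376464844), 35.451942443847656)
high 0 245
[[ 0.58543557 -0.17395699  0.3061574 ]
 [ 0.7087005  -0.21107686  0.32170665]]
high 1 419
[[ 0.7193896  -0.21112318  0.31693187]
 [ 0.5949568  -0.17416713  0.30304733]]
```

>>> servo_tool(
  deltas=[
    [[100, 0.03, 0.035, 0.04, 0.8], [100, 0.03, 0.035, 0.04, 0.8], [100, 0.03, 0.035, 0.04, 0.8], [100, 0.03, 0.035, 0.04, 0.8], [100, 0.03, 0.035, 0.04, 0.8], [100, 0.03, 0.035, 0.04, 0.8], [100, 0.03, 0.035, 0.04, 0.8], [100, 0.03, 0.035, 0.04, 0.8]],
  ],
)

```text
time: 0.9
tool_pos: [0.3372, -0.3782, 0.5083]
tool_rot: [-0.0, 0.986, 0.168, -0.0]
contact_force: [0.9, -0.6, 0.6]
gripper_width: 0.998
grasp_force: 0.0
```

Run:
```python
from h import *
T=np.load("top0.npy");S=np.load("scene0.npy")
# ram arm/knob geometry in stand frame (axis .589,-.1755, yaw -16.6deg)
a=np.radians(-16.6);R=np.array([[np.cos(a),np.sin(a)],[-np.sin(a),np.cos(a)]])
for n,W in(("top",T),("scene",S)):
    p=W.reshape(-1,3);q=(p[:,:2]-[.589,-.1755])@R.T
    for z0,z1 in((.06,.1),(.19,.21),(.21,.23),(.23,.25),(.25,.265),(.265,.28),(.28,.3),(.3,.32)):
        m=(p[:,2]>z0)&(p[:,2]<z1)&(abs(q[:,1])<.06)&(q[:,0]>-.07)&(q[:,0]<.08)
        if m.sum()>3:print(n,z0,m.sum(),'x',q[m,0].min().round(3),q[m,0].max().round(3),'y',q[m,1].min().round(3),q[m,1].max().round(3))
print(manip.state()["joint_pos"])
```

```text
top 0.19 22 x -0.015 0.004 y -0.011 0.011
top 0.21 5 x -0.013 -0.001 y -0.006 0.012
top 0.25 49 x -0.018 0.079 y -0.016 0.016
top 0.265 353 x -0.018 0.079 y -0.019 0.016
top 0.28 15 x -0.014 0.003 y -0.008 0.011
top 0.3 74 x -0.014 0.01 y -0.013 0.011
scene 0.19 47 x -0.01 0.013 y -0.016 0.013
scene 0.21 39 x -0.008 0.016 y -0.009 0.01
scene 0.23 35 x -0.005 0.076 y -0.001 0.014
scene 0.25 154 x -0.014 0.08 y 0.011 0.018
scene 0.265 368 x -0.014 0.08 y -0.02 0.018
scene 0.28 60 x -0.007 0.016 y -0.008 0.012
scene 0.3 76 x -0.01 0.015 y -0.012 0.011
[-9.89741704e-01 -2.45949682e-01  1.46173509e+00  6.74940653e-05
  1.92621901e+00  2.43200818e-01]
```

>>> servo_tool(
  deltas=[
    [[100, 0.015, 0.045, 0.045, 0.8], [100, 0.015, 0.045, 0.045, 0.8], [100, 0.015, 0.045, 0.045, 0.8], [100, 0.015, 0.045, 0.045, 0.8], [100, 0.015, 0.045, 0.045, 0.8], [100, 0.015, 0.045, 0.045, 0.8], [100, 0.015, 0.045, 0.045, 0.8], [100, 0.015, 0.045, 0.045, 0.8]],
  ],
)

```text
time: 1.7
tool_pos: [0.4283, -0.1028, 0.7839]
tool_rot: [-0.0, 0.975, 0.223, -0.0]
contact_force: [0.1, -0.6, 1.2]
gripper_width: 1.003
grasp_force: 0.0
```

```bash
python3 -c "
from h import *
s=manip.state();print(s['joint_pos'],s['tool_pos'],s['tool_rot'])"
```

```text
[-4.04956596e-01 -1.09095020e-01  8.45587257e-01 -2.03522151e-05
  2.40512086e+00  7.16166961e-01] [ 0.42825084 -0.10284344  0.78391577] [-4.96563298e-07  9.74832278e-01  2.22939519e-01 -1.22864539e-05]
```

>>> servo_tool(
  deltas=[
    [[100, 0.01, 0.045, 0.045, -0.8], [100, 0.01, 0.045, 0.045, -0.8], [100, 0.01, 0.045, 0.045, -0.8], [100, 0.01, 0.045, 0.045, -0.8], [100, 0.01, 0.045, 0.045, -0.8], [100, 0.01, 0.045, 0.045, -0.8], [100, 0.01, 0.045, 0.045, -0.8], [100, 0.01, 0.045, 0.045, -0.8]],
  ],
)

```text
time: 2.5
tool_pos: [0.4569, 0.1674, 0.909]
tool_rot: [0.009, 0.984, 0.168, 0.065]
contact_force: [0.5, -0.0, -1.0]
gripper_width: 1.0
grasp_force: 0.0
```

```bash
python3 -c "
from h import *
s=manip.state();print(s['joint_pos'],s['tool_pos'],s['tool_rot'])"
```

```text
[ 0.21075848  0.29906226  0.09397159 -0.0462641   2.61893721  1.40213071] [0.45690364 0.16735889 0.90899865] [0.00885894 0.98364711 0.16775434 0.06494893]
```

>>> servo_tool(
  deltas=[
    [[100, -0.02, 0, 0.05, 0], [100, -0.02, 0, 0.05, 0], [100, -0.02, 0, 0.05, 0], [100, -0.02, 0, 0.05, 0], [100, -0.02, 0, 0.05, 0], [100, -0.02, 0, 0.05, 0], [100, -0.02, 0, 0.05, 0], [100, -0.02, 0, 0.05, 0]],
  ],
)

```text
time: 3.3
tool_pos: [0.2747, 0.1466, 0.9993]
tool_rot: [0.004, 0.97, 0.167, 0.175]
contact_force: [0.1, 0.3, -0.8]
gripper_width: 1.0
grasp_force: 0.0
```

```bash
python3 -c "
from h import *
s=manip.state();print(s['joint_pos'],s['tool_pos'],s['tool_rot'])"
```

```text
[ 0.29431006  0.03791499  0.13429592 -0.10245149  2.619013    1.42680765] [0.27468302 0.14663208 0.99932206] [0.00431272 0.97034904 0.16679808 0.17487863]
```

>>> servo_tool(
  deltas=[
    [[100, -0.03, 0, 0.05, 0], [100, -0.03, 0, 0.05, 0], [100, -0.03, 0, 0.05, 0], [100, -0.03, 0, 0.05, 0], [100, -0.03, 0, 0.05, 0], [100, -0.03, 0, 0.05, 0], [100, 0.02, 0.01, -0.05, 0], [100, 0.04, 0.01, -0.05, 0]],
  ],
)

```text
time: 4.1
tool_pos: [0.1588, 0.1519, 0.9934]
tool_rot: [0.001, 0.951, 0.171, 0.258]
contact_force: [-0.1, 1.7, 1.5]
gripper_width: 0.998
grasp_force: 0.0
```

```bash
python3 -c "
from h import *
s=manip.state();print(s['joint_pos'],s['tool_pos'],s['tool_rot'])"
```

```text
[ 0.75927913 -0.27407466  0.49118506 -0.43604848  2.4291525   1.57059085] [0.15878281 0.15193586 0.99336051] [0.00137929 0.95077901 0.17128157 0.2582247 ]
```

>>> servo_tool(
  deltas=[
    [[70, 0.03, 0.012, -0.05, 0], [70, 0.03, 0.012, -0.05, 0], [70, 0.03, 0.012, -0.05, 0], [70, 0.03, 0.012, -0.05, 0], [70, 0.03, 0.012, -0.05, 0], [70, 0.03, 0.012, -0.05, 0], [70, 0.03, 0.012, -0.05, 0], [70, 0.03, 0.012, -0.05, 0]],
  ],
)

```text
time: 4.9
tool_pos: [0.3664, 0.2339, 0.6522]
tool_rot: [0.007, 0.953, 0.166, 0.253]
contact_force: [0.3, 1.0, 0.1]
gripper_width: 0.701
grasp_force: 0.0
```

```bash
cat >> h.py <<'E'
from scipy.spatial.transform import Rotation
def st():
    s=manip.state();q=s['tool_rot'];R=Rotation.from_quat([q[1],q[2],q[3],q[0]]).as_matrix()
    print('t',s['time'],'J',s['joint_pos'].round(3),'p',s['tool_pos'].round(4),'w',round(s['gripper_width'],3),'F',s['contact_force'].round(2),'g',s['grasp_force'])
    print('z',R[:,2].round(3),'y',R[:,1].round(3),'grasp',(s['tool_pos']-.005*R[:,2]).round(4))
    return s,R
E
python3 -c "
from h import *
st()"
```

```text
t 4.9 J [ 0.502 -0.579  1.507 -0.175  1.727  1.658] p [0.3664 0.2339 0.6522] w 0.701 F [0.28 1.03 0.1 ] g 0.0
z [ 0.484  0.07  -0.872] y [ 0.313 -0.945  0.098] grasp [0.364  0.2336 0.6566]
```

>>> servo_tool(
  deltas=[
    [[70, 0.004, 0.007, -0.05, 0], [70, 0.004, 0.007, -0.05, 0], [70, 0.004, 0.007, -0.05, 0], [70, 0.004, 0.007, -0.05, 0], [70, 0.004, 0.007, -0.05, 0], [70, 0.004, 0.007, -0.05, 0], [70, 0.004, 0.007, -0.05, 0], [70, 0.004, 0.007, -0.05, 0]],
  ],
)

```text
time: 5.7
tool_pos: [0.397, 0.2892, 0.2572]
tool_rot: [0.007, 0.953, 0.166, 0.253]
contact_force: [0.7, 0.1, -0.3]
gripper_width: 0.697
grasp_force: 0.0
```

```bash
python3 -c "
from h import *
st()"
```

```text
t 5.7 J [ 0.593 -0.582  2.169 -0.241  1.099  1.879] p [0.397  0.2892 0.2572] w 0.697 F [ 0.68  0.12 -0.29] g 0.0
z [ 0.484  0.07  -0.872] y [ 0.314 -0.945  0.098] grasp [0.3946 0.2889 0.2616]
```

>>> servo_tool(
  deltas=[
    [[70, 0, 0, -0.04, 0], [70, 0, 0, -0.04, 0], [70, 0, 0, -0.04, 0], [70, 0, 0, -0.04, 0], [70, 0.008, 0.0025, -0.012, 0], [70, 0.008, 0.0025, -0.012, 0], [70, 0.008, 0.0025, -0.012, 0], [70, 0, 0, -0.01, 0]],
  ],
)

```text
time: 6.5
tool_pos: [0.4217, 0.2967, 0.0526]
tool_rot: [0.007, 0.953, 0.166, 0.252]
contact_force: [-0.4, -0.2, 0.2]
gripper_width: 0.699
grasp_force: 0.0
```

Run:
```python
from h import *
s,R=st()
f=grab_frame("scene");W=cloud(f)
RR=cv2.Rodrigues(np.array(f["rvec"],float))[0]
p=RR@s['tool_pos']+np.array(f["tvec"]).ravel();print('tcp px',p[0]/p[2]*f["fx"]+f["cx"],p[1]/p[2]*f["fy"]+f["cy"])
c=f["pixels"][140:290,230:430,::-1];cv2.imwrite("pics/s1.png",cv2.resize(c,None,fx=4,fy=4,interpolation=2))
```

```text
t 6.5 J [ 0.574 -0.231  2.287 -0.347  0.645  2.032] p [0.4217 0.2967 0.0526] w 0.699 F [-0.44 -0.15  0.24] g 0.0
z [ 0.484  0.07  -0.872] y [ 0.313 -0.945  0.098] grasp [0.4193 0.2964 0.057 ]
tcp px 325.2622427676716 199.42802272752016
```

View pics/s1.png

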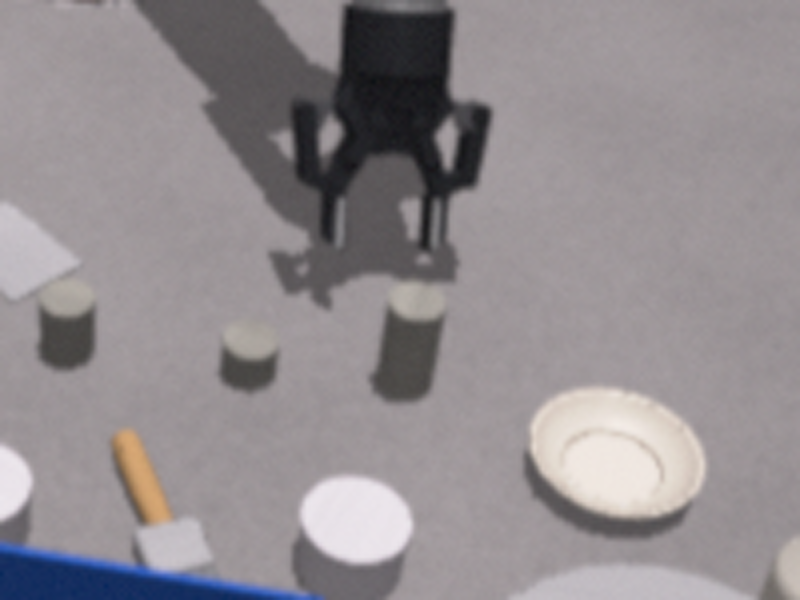

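The image shows the tilted gripper pointing down behind the tall core. The fingers are at crop (335,240) and (425,245), and the core top is at (415,300). Advancing.

>>> servo_tool(
  deltas=[
    [[70, 0.018, 0.0057, 0, 0], [70, 0.018, 0.0057, 0, 0], [70, 0.018, 0.0057, -0.003, 0], [70, 0.018, 0.0057, -0.003, 0], [70, 0.014, 0.0045, 0, 0], [70, 0, 0, 0, 0], [55, 0, 0, 0, 0], [52, 0, 0, 0, 0]],
  ],
)

```text
time: 7.35
tool_pos: [0.5065, 0.3235, 0.047]
tool_rot: [0.007, 0.953, 0.166, 0.252]
contact_force: [0.3, 0.1, -0.1]
gripper_width: 0.522
grasp_force: 0.0
```

Run:
```python
from h import *
s,R=st()
f=grab_frame("scene")
c=f["pixels"][140:290,230:430,::-1];cv2.imwrite("pics/s2.png",cv2.resize(c,None,fx=4,fy=4,interpolation=2))
```

```text
t 7.35 J [ 0.525 -0.005  2.094 -0.329  0.598  1.981] p [0.5065 0.3235 0.047 ] w 0.522 F [ 0.28  0.05 -0.14] g 0.0
z [ 0.483  0.07  -0.873] y [ 0.313 -0.945  0.098] grasp [0.5041 0.3231 0.0514]
```

View pics/s2.png

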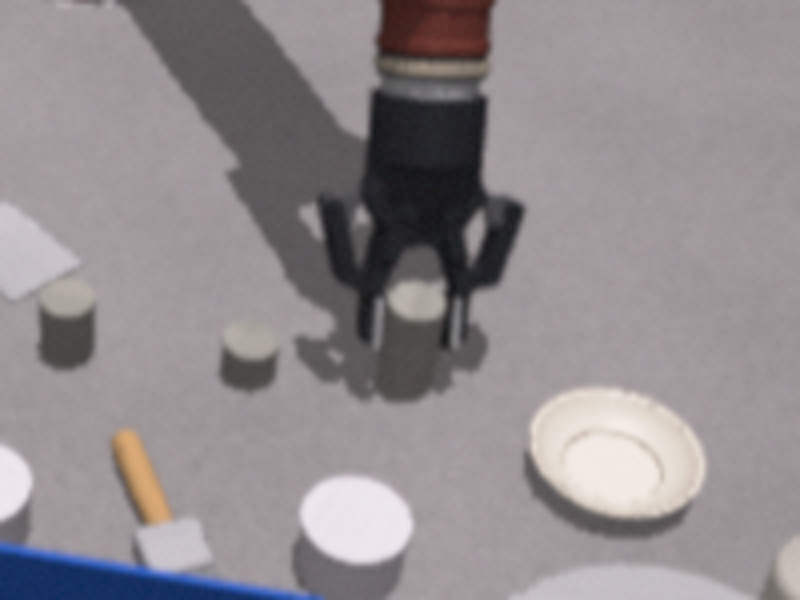

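The fingers now straddle the tall core centrally, at crop (375,330) and (455,330). Closing in small steps.

>>> servo_tool(
  deltas=[
    [[50, 0, 0, 0, 0], [49, 0, 0, 0, 0], [48, 0, 0, 0, 0], [47.5, 0, 0, 0, 0], [47, 0, 0, 0, 0], [46.5, 0, 0, 0, 0], [46, 0, 0, 0, 0], [46, 0, 0, 0, 0]],
  ],
)

```text
time: 8.2
tool_pos: [0.5078, 0.324, 0.0476]
tool_rot: [0.007, 0.953, 0.166, 0.253]
contact_force: [-1.8, 2.3, 2.1]
gripper_width: 0.456
grasp_force: 6.9
```

>>> servo_tool(
  deltas=[
    [[45.8, 0, 0, 0, 0], [45.8, 0, 0, 0, 0], [45.6, 0, 0, 0, 0], [45.6, 0, 0, 0, 0], [45.6, 0, 0, 0, 0], [45.6, 0, 0, 0, 0], [45.6, 0, 0, 0, 0], [45.6, 0, 0, 0, 0]],
  ],
)

```text
time: 9.0
tool_pos: [0.5078, 0.3239, 0.0477]
tool_rot: [0.007, 0.953, 0.166, 0.253]
contact_force: [-1.2, 3.4, 4.1]
gripper_width: 0.459
grasp_force: 10.7
```

>>> servo_tool(
  deltas=[
    [[45.6, 0, 0, 0.005, 0], [45.6, 0, 0, 0.01, 0], [45.6, 0, 0, 0.015, 0], [45.6, 0, 0, 0.02, 0], [45.6, 0, 0, 0.02, 0], [45.6, 0, 0, 0.015, 0], [45.6, 0, 0, 0.01, 0], [45.6, 0, 0, 0.005, 0]],
  ],
)

```text
time: 9.8
tool_pos: [0.508, 0.3239, 0.149]
tool_rot: [0.007, 0.953, 0.166, 0.253]
contact_force: [-0.6, 0.4, -0.3]
gripper_width: 0.456
grasp_force: 0.0
```

Run:
```python
from h import *
s,R=st()
f=grab_frame("scene")
c=f["pixels"][140:290,230:430,::-1];cv2.imwrite("pics/s3.png",cv2.resize(c,None,fx=4,fy=4,interpolation=2))
```

```text
t 9.8 J [ 0.525 -0.165  2.048 -0.258  0.794  1.889] p [0.508  0.3239 0.149 ] w 0.456 F [-0.64  0.4  -0.34] g 0.0
z [ 0.485  0.071 -0.871] y [ 0.312 -0.945  0.097] grasp [0.5055 0.3235 0.1534]
```

View pics/s3.png

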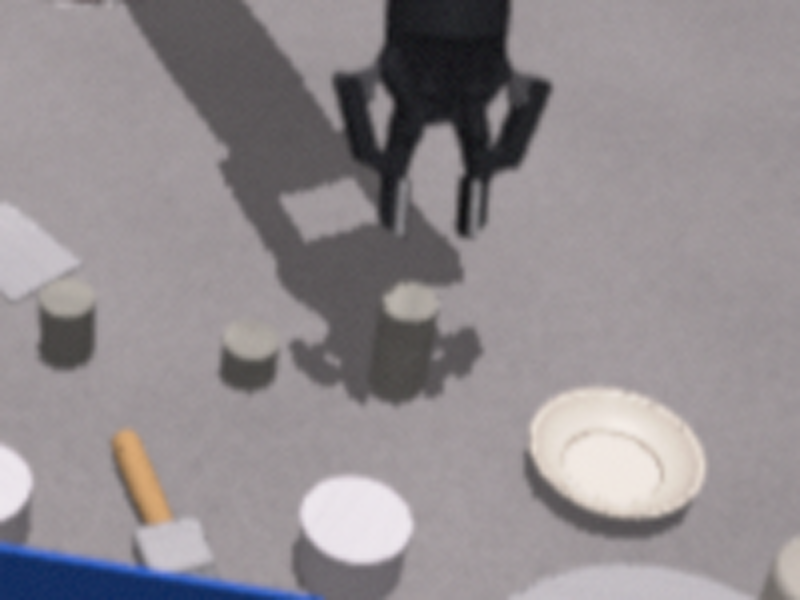

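The core slipped: it still stands at crop (405,340), shifted only 1–2 mm, and the fingers came up empty. I'll regrip and tighten further while lifting in small steps.

>>> servo_tool(
  deltas=[
    [[65, 0, 0, 0, 0], [65, 0, 0, 0, 0], [65, 0, 0, -0.03, 0], [65, 0, 0, -0.03, 0], [65, 0, 0, -0.025, 0], [65, 0, 0, -0.015, 0], [65, 0, 0, -0.002, 0], [52, 0, 0, 0, 0]],
  ],
)

```text
time: 10.65
tool_pos: [0.5076, 0.3237, 0.0451]
tool_rot: [0.007, 0.953, 0.166, 0.252]
contact_force: [0.2, 0.9, -0.0]
gripper_width: 0.526
grasp_force: 0.2
```

>>> servo_tool(
  deltas=[
    [[50, 0, 0, 0, 0], [48, 0, 0, 0, 0], [47, 0, 0, 0, 0], [46, 0, 0, 0, 0], [45.6, 0, 0, 0, 0], [45.4, 0, 0, 0, 0], [45.2, 0, 0, 0, 0], [45.2, 0, 0, 0, 0]],
  ],
)

```text
time: 11.45
tool_pos: [0.5075, 0.3237, 0.0452]
tool_rot: [0.007, 0.953, 0.166, 0.253]
contact_force: [0.2, -0.4, -0.2]
gripper_width: 0.45
grasp_force: 0.3
```

>>> servo_tool(
  deltas=[
    [[45, 0, 0, 0, 0], [45, 0, 0, 0, 0], [44.8, 0, 0, 0, 0], [44.8, 0, 0, 0, 0], [44.6, 0, 0, 0, 0], [44.6, 0, 0, 0, 0], [44.5, 0, 0, 0, 0], [44.5, 0, 0, 0, 0]],
  ],
)

```text
time: 12.25
tool_pos: [0.5076, 0.3237, 0.0454]
tool_rot: [0.007, 0.953, 0.166, 0.253]
contact_force: [0.0, -0.9, 0.5]
gripper_width: 0.447
grasp_force: 0.8
```

>>> servo_tool(
  deltas=[
    [[44.3, 0, 0, 0, 0], [44.3, 0, 0, 0, 0], [44.1, 0, 0, 0, 0], [44.1, 0, 0, 0, 0], [43.9, 0, 0, 0, 0], [43.9, 0, 0, 0, 0], [43.8, 0, 0, 0, 0], [43.8, 0, 0, 0, 0]],
  ],
)

```text
time: 13.05
tool_pos: [0.5076, 0.3237, 0.0454]
tool_rot: [0.007, 0.953, 0.166, 0.253]
contact_force: [0.0, -2.7, 1.8]
gripper_width: 0.44
grasp_force: 12.9
```

Firm but below the limit. Lifting slowly while watching the force.

>>> servo_tool(
  deltas=[
    [[43.8, 0, 0, 0.001, 0], [43.8, 0, 0, 0.001, 0], [43.8, 0, 0, 0.001, 0], [43.8, 0, 0, 0.001, 0], [43.8, 0, 0, 0.001, 0], [43.8, 0, 0, 0.001, 0], [43.8, 0, 0, 0, 0], [43.8, 0, 0, 0, 0]],
  ],
)

```text
time: 13.85
tool_pos: [0.5076, 0.3238, 0.0514]
tool_rot: [0.007, 0.953, 0.166, 0.253]
contact_force: [-0.5, 0.6, -0.6]
gripper_width: 0.437
grasp_force: 12.9
```

>>> servo_tool(
  deltas=[
    [[43.8, 0, 0, 0.003, 0], [43.8, 0, 0, 0.006, 0], [43.8, 0, 0, 0.012, 0], [43.8, 0, 0, 0.02, 0], [43.8, 0, 0, 0.025, 0], [43.8, 0, 0, 0.025, 0], [43.8, 0, 0, 0.015, 0], [43.8, 0, 0, 0.007, 0]],
  ],
)

```text
time: 14.65
tool_pos: [0.5085, 0.3244, 0.1676]
tool_rot: [0.006, 0.953, 0.166, 0.255]
contact_force: [0.3, -0.7, -1.8]
gripper_width: 0.441
grasp_force: 12.9
```

Run:
```python
from h import *
s,R=st()
f=grab_frame("scene")
c=f["pixels"][140:290,230:430,::-1];cv2.imwrite("pics/s4.png",cv2.resize(c,None,fx=4,fy=4,interpolation=2))
```

```text
t 14.65 J [ 0.525 -0.188  2.035 -0.25   0.826  1.877] p [0.5085 0.3244 0.1676] w 0.441 F [ 0.28 -0.74 -1.85] g 12.93429359793663
z [ 0.487  0.072 -0.87 ] y [ 0.312 -0.945  0.097] grasp [0.5061 0.324  0.1719]
```

View pics/s4.png

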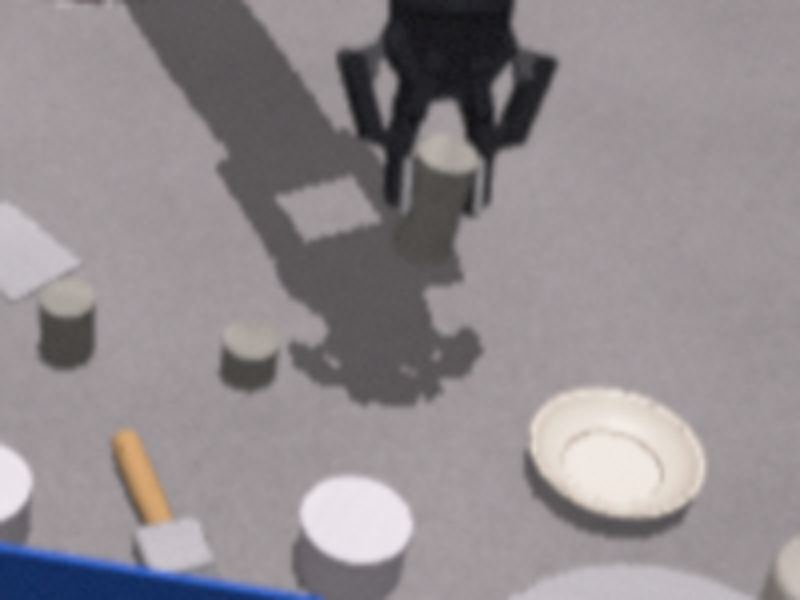

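The core is held, leaning a few degrees with the pads (top at crop (447,155), bottom at (425,245)). Carrying it to the front of the stand.

>>> servo_tool(
  deltas=[
    [[43.8, -0.001, -0.015, 0, -1], [43.8, -0.002, -0.025, 0, -2], [43.8, -0.003, -0.035, 0, -2], [43.8, -0.003, -0.035, 0, -2], [43.8, -0.003, -0.035, 0, -2], [43.8, -0.003, -0.035, 0, -2], [43.8, -0.003, -0.035, 0, -2], [43.8, -0.003, -0.035, 0, -2]],
  ],
)

```text
time: 15.5
tool_pos: [0.4847, 0.0719, 0.1618]
tool_rot: [0.041, 0.967, 0.039, 0.248]
contact_force: [0.6, -0.8, -2.0]
gripper_width: 0.441
grasp_force: 13.0
```

>>> servo_tool(
  deltas=[
    [[43.8, -0.003, -0.035, -0.005, -2], [43.8, -0.003, -0.035, -0.005, -2], [43.8, -0.003, -0.035, -0.005, -2], [43.8, -0.003, -0.035, -0.005, -2], [43.8, -0.003, -0.03, -0.005, -2], [43.8, -0.002, -0.02, -0.005, -2], [43.8, -0.002, -0.012, -0.005, -2], [43.8, 0, 0, 0, -1]],
  ],
)

```text
time: 16.3
tool_pos: [0.4656, -0.1292, 0.1264]
tool_rot: [0.072, 0.964, -0.089, 0.24]
contact_force: [-0.4, 0.1, -1.5]
gripper_width: 0.444
grasp_force: 13.0
```

```bash
python3 -c "
from h import *
st()"
```

```text
t 16.3 J [-0.44  -0.539  2.363  0.037  0.812  1.296] p [ 0.4656 -0.1292  0.1264] w 0.444 F [-0.4   0.07 -1.48] g 13.03244724869728
z [ 0.449 -0.182 -0.875] y [-0.206 -0.974  0.097] grasp [ 0.4633 -0.1283  0.1308]
```

>>> servo_tool(
  deltas=[
    [[43.8, 0.01, -0.0035, 0, 0], [43.8, 0.02, -0.007, 0, 0], [43.8, 0.02, -0.007, 0, 0], [43.8, 0.02, -0.007, 0, 0], [43.8, 0.02, -0.007, -0.003, 0], [43.8, 0.02, -0.007, -0.003, 0], [43.8, 0.012, -0.004, 0, 0], [43.8, 0.004, -0.001, 0, 0]],
  ],
)

```text
time: 17.1
tool_pos: [0.5935, -0.1716, 0.1217]
tool_rot: [0.072, 0.964, -0.087, 0.241]
contact_force: [-0.4, 0.4, -0.7]
gripper_width: 0.442
grasp_force: 13.0
```

Run:
```python
from h import *
s,R=st()
o=[]
for n,(a,b,c,d) in(("scene",(110,260,70,220)),("top",(110,230,260,410))):
    f=grab_frame(n);W=cloud(f);np.save(n+"1.npy",W)
    o.append(cv2.resize(f["pixels"][a:b,c:d,::-1],(400,int(400*(b-a)/(d-c))),interpolation=2))
    p=W.reshape(-1,3);cc=np.array([.589,-.176]);m=(np.hypot(*(p[:,:2]-cc).T)<.035)
    for z0 in np.arange(.03,.22,.015):
        k=m&(p[:,2]>z0)&(p[:,2]<z0+.015)
        if k.sum()>3:print(n,z0.round(3),k.sum(),p[k].mean(0).round(4),np.ptp(p[k],axis=0).round(3)[:2])
o[1]=cv2.copyMakeBorder(o[1],0,400-o[1].shape[0],0,0,0)
cv2.imwrite("pics/s5.png",np.hstack(o))
```

```text
t 17.1 J [-0.408 -0.121  2.058  0.021  0.697  1.33 ] p [ 0.5935 -0.1716  0.1217] w 0.442 F [-0.36  0.41 -0.68] g 13.032418191432953
z [ 0.452 -0.181 -0.874] y [-0.202 -0.975  0.097] grasp [ 0.5912 -0.1707  0.126 ]
scene 0.03 366 [ 0.5953 -0.174   0.0406] [0.067 0.067]
scene 0.045 10 [ 0.5899 -0.1717  0.0457] [0.051 0.042]
scene 0.075 47 [ 0.6042 -0.1688  0.0841] [0.025 0.036]
scene 0.09 56 [ 0.606  -0.1693  0.0973] [0.021 0.034]
scene 0.105 58 [ 0.6072 -0.1695  0.1134] [0.018 0.058]
scene 0.12 103 [ 0.6039 -0.1709  0.1276] [0.025 0.061]
scene 0.135 102 [ 0.6013 -0.1682  0.1422] [0.044 0.058]
scene 0.15 214 [ 0.5888 -0.1736  0.1557] [0.058 0.067]
scene 0.165 65 [ 0.5786 -0.1805  0.1725] [0.027 0.068]
scene 0.18 80 [ 0.5745 -0.1623  0.1868] [0.022 0.065]
scene 0.195 121 [ 0.5785 -0.1673  0.205 ] [0.047 0.046]
scene 0.21 53 [ 0.5726 -0.1712  0.2136] [0.049 0.041]
top 0.12 5 [ 0.6013 -0.1592  0.1264] [0.017 0.056]
top 0.135 5 [ 0.5985 -0.1498  0.1433] [0.015 0.013]
top 0.15 61 [ 0.5967 -0.1663  0.1544] [0.035 0.061]
top 0.165 7 [ 0.5716 -0.203   0.1695] [0.009 0.006]
top 0.195 20 [ 0.5814 -0.1712  0.2076] [0.02  0.021]
top 0.21 4 [ 0.5824 -0.1685  0.2139] [0.012 0.006]
```

View pics/s5.png

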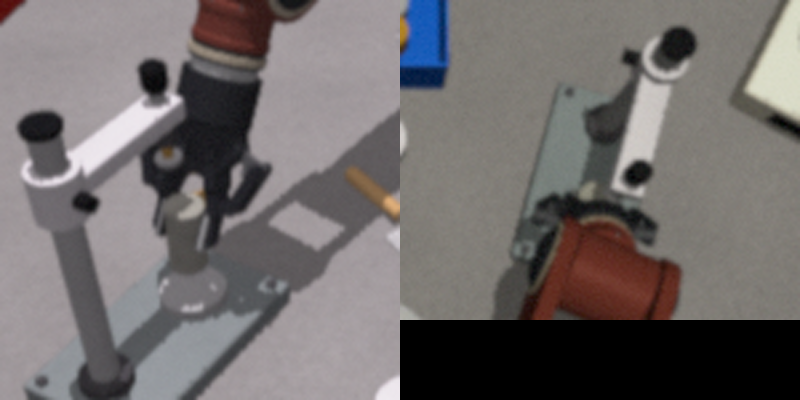

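The core hangs above the platen under the foot: crop shows the core at (185,230) and the platen at (190,288), with the gripper clear of the foot and arm. Offset is about 2 mm; I'll correct it and lower.

>>> servo_tool(
  deltas=[
    [[43.8, -0.001, -0.001, -0.005, 0], [43.8, -0.001, -0.001, -0.007, 0], [43.8, 0, 0, -0.006, 0], [43.8, 0, 0, -0.004, 0], [43.8, 0, 0, -0.003, 0], [43.8, 0, 0, -0.002, 0], [43.8, 0, 0, -0.001, 0], [43.8, 0, 0, 0, 0]],
  ],
)

```text
time: 18.0
tool_pos: [0.5916, -0.1738, 0.0953]
tool_rot: [0.072, 0.964, -0.086, 0.242]
contact_force: [0.4, 0.1, -0.9]
gripper_width: 0.442
grasp_force: 13.0
```

```bash
python3 -c "
from h import *
st()"
```

```text
t 18.0 J [-0.413 -0.085  2.075  0.027  0.641  1.319] p [ 0.5916 -0.1738  0.0953] w 0.442 F [ 0.38  0.05 -0.91] g 13.03233951330185
z [ 0.454 -0.181 -0.872] y [-0.202 -0.975  0.098] grasp [ 0.5893 -0.1729  0.0997]
```

>>> servo_tool(
  deltas=[
    [[43.8, 0, 0, -0.001, 0], [43.8, 0, 0, -0.001, 0], [43.8, 0, 0, -0.001, 0], [43.8, 0, 0, -0.001, 0], [43.8, 0, 0, 0, 0], [43.8, 0, 0, 0, 0], [43.8, 0, 0, 0, 0], [43.8, 0, 0, 0, 0]],
  ],
)

```text
time: 18.8
tool_pos: [0.5916, -0.1738, 0.0914]
tool_rot: [0.072, 0.964, -0.086, 0.242]
contact_force: [0.6, -0.3, -1.4]
gripper_width: 0.44
grasp_force: 13.0
```

>>> servo_tool(
  deltas=[
    [[43.8, 0, 0, -0.001, 0], [43.8, 0, 0, 0, 0], [43.8, 0, 0, -0.001, 0], [43.8, 0, 0, 0, 0], [43.8, 0, 0, 0, 0], [43.8, 0, 0, 0, 0], [43.8, 0, 0, 0, 0], [43.8, 0, 0, 0, 0]],
  ],
)

```text
time: 19.6
tool_pos: [0.5916, -0.1738, 0.0893]
tool_rot: [0.072, 0.964, -0.087, 0.242]
contact_force: [0.2, 0.2, -1.1]
gripper_width: 0.446
grasp_force: 13.0
```

>>> servo_tool(
  deltas=[
    [[43.8, 0, 0, -0.001, 0], [43.8, 0, 0, 0, 0], [43.8, 0, 0, -0.001, 0], [43.8, 0, 0, 0, 0], [43.8, 0, 0, 0, 0], [43.8, 0, 0, 0, 0], [43.8, 0, 0, 0, 0], [43.8, 0, 0, 0, 0]],
  ],
)

```text
time: 20.4
tool_pos: [0.5916, -0.1738, 0.0873]
tool_rot: [0.072, 0.964, -0.087, 0.242]
contact_force: [1.2, 0.0, -0.8]
gripper_width: 0.439
grasp_force: 13.0
```

>>> servo_tool(
  deltas=[
    [[43.8, 0, 0, -0.0008, 0], [43.8, 0, 0, 0, 0], [43.8, 0, 0, -0.0008, 0], [43.8, 0, 0, 0, 0], [43.8, 0, 0, 0, 0], [43.8, 0, 0, 0, 0], [43.8, 0, 0, 0, 0], [43.8, 0, 0, 0, 0]],
  ],
)

```text
time: 21.2
tool_pos: [0.592, -0.174, 0.0864]
tool_rot: [0.073, 0.964, -0.087, 0.243]
contact_force: [-2.0, 0.4, 4.5]
gripper_width: 0.44
grasp_force: 13.5
```

Contact with the platen at about 6 N. Releasing gently.

>>> servo_tool(
  deltas=[
    [[44.2, 0, 0, 0, 0], [44.6, 0, 0, 0, 0], [45, 0, 0, 0, 0], [46, 0, 0, 0, 0], [47, 0, 0, 0, 0], [49, 0, 0, 0, 0], [52, 0, 0, 0, 0], [55, 0, 0, 0, 0]],
  ],
)

```text
time: 22.0
tool_pos: [0.5915, -0.1737, 0.0856]
tool_rot: [0.072, 0.964, -0.086, 0.242]
contact_force: [0.7, -0.8, 0.5]
gripper_width: 0.551
grasp_force: 0.1
```

Run:
```python
from h import *
s,R=st()
f=grab_frame("scene");W=cloud(f)
p=W.reshape(-1,3);cc=np.array([.589,-.176]);m=(np.hypot(*(p[:,:2]-cc).T)<.035)
for z0 in np.arange(.03,.14,.015):
        k=m&(p[:,2]>z0)&(p[:,2]<z0+.015)
        if k.sum()>3:print(z0.round(3),k.sum(),p[k].mean(0).round(4),np.ptp(p[k],axis=0).round(3)[:2])
cv2.imwrite("pics/s6.png",cv2.resize(f["pixels"][110:260,70:220,::-1],(600,600),interpolation=2))
```

```text
t 22.0 J [-0.413 -0.069  2.08   0.028  0.621  1.318] p [ 0.5915 -0.1737  0.0856] w 0.551 F [ 0.67 -0.81  0.52] g 0.12162853963673115
z [ 0.454 -0.181 -0.872] y [-0.202 -0.975  0.098] grasp [ 0.5892 -0.1728  0.0899]
0.03 239 [ 0.6025 -0.1702  0.0399] [0.061 0.066]
0.045 57 [ 0.6028 -0.1708  0.0521] [0.032 0.058]
0.06 58 [ 0.6043 -0.1724  0.0677] [0.016 0.048]
0.075 90 [ 0.602  -0.1705  0.0837] [0.03  0.062]
0.09 110 [ 0.5998 -0.1742  0.0978] [0.027 0.068]
0.105 196 [ 0.5913 -0.1755  0.1152] [0.05  0.065]
0.12 67 [ 0.5784 -0.1852  0.126 ] [0.056 0.065]
0.135 70 [ 0.5753 -0.1702  0.1441] [0.022 0.055]
```

View pics/s6.png

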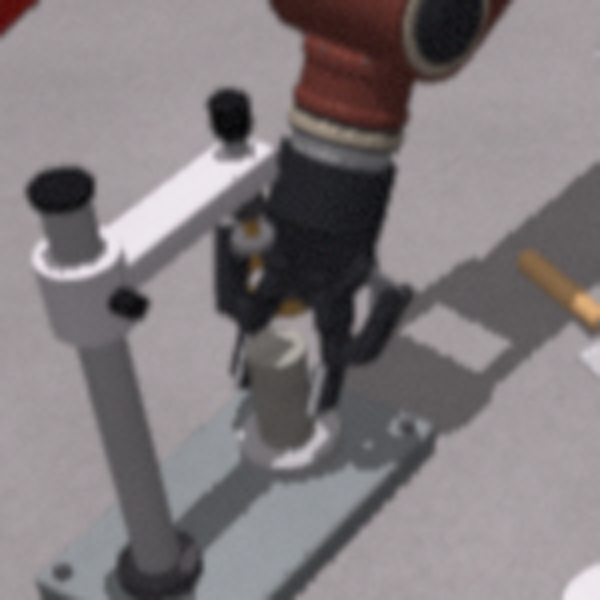

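The core stands upright and free on the platen (core base at crop (285,430), platen centre (290,440)). Open wider and back out.

>>> servo_tool(
  deltas=[
    [[65, 0, 0, 0, 0], [72, 0, 0, 0, 0], [75, 0, 0, 0, 0], [75, -0.01, 0.002, 0, 0], [75, -0.02, 0.004, 0, 0], [75, -0.03, 0.006, 0, 0], [75, -0.03, 0.006, 0, 0], [75, -0.04, 0.008, 0, 0]],
  ],
)

```text
time: 22.85
tool_pos: [0.4606, -0.1475, 0.0856]
tool_rot: [0.072, 0.964, -0.086, 0.242]
contact_force: [-0.3, 0.6, 0.8]
gripper_width: 0.752
grasp_force: 0.0
```

Run:
```python
from h import *
s,R=st()
for n in("scene","top"):
    f=grab_frame(n);W=cloud(f);px=f["pixels"].astype(int)
    p=W.reshape(-1,3);cc=np.array([.589,-.176]);m=(np.hypot(*(p[:,:2]-cc).T)<.04)
    for z0,z1 in((.034,.045),(.06,.075),(.075,.09),(.09,.105),(.112,.125),(.19,.215)):
        k=m&(p[:,2]>z0)&(p[:,2]<z1)
        if k.sum()>3:
            c,r=cv2.minEnclosingCircle(p[k,:2].astype(np.float32)*1000);print(n,z0,k.sum(),p[k].mean(0).round(4),'med z',np.median(p[k,2]).round(4),'circ',np.round(c,1),round(r,1))
```

```text
t 22.85 J [-0.495 -0.468  2.393  0.087  0.711  1.203] p [ 0.4606 -0.1475  0.0856] w 0.752 F [-0.3   0.61  0.83] g 0.0
z [ 0.454 -0.181 -0.872] y [-0.201 -0.975  0.098] grasp [ 0.4583 -0.1466  0.09  ]
scene 0.034 232 [ 0.6008 -0.171   0.0413] med z 0.0418 circ [ 590.8 -175.4] 36.0
scene 0.06 70 [ 0.6021 -0.1715  0.0678] med z 0.0677 circ [ 592.5 -177. ] 18.8
scene 0.075 58 [ 0.603  -0.1722  0.0829] med z 0.0834 circ [ 595.7 -176.1] 18.0
scene 0.09 61 [ 0.6018 -0.1711  0.0968] med z 0.0968 circ [ 592.  -177.1] 18.7
scene 0.112 136 [ 0.5917 -0.1768  0.1169] med z 0.1173 circ [ 589.4 -177.4] 21.7
scene 0.19 63 [ 0.5932 -0.1754  0.2084] med z 0.2085 circ [ 589.6 -178.3] 14.0
top 0.034 168 [ 0.5801 -0.1682  0.0407] med z 0.0409 circ [ 586.6 -175.4] 34.1
top 0.06 16 [ 0.5791 -0.1635  0.068 ] med z 0.0695 circ [ 581.6 -169.3] 16.2
top 0.075 12 [ 0.5755 -0.1674  0.0825] med z 0.0829 circ [ 582.1 -170.5] 17.0
top 0.09 16 [ 0.5797 -0.1632  0.098 ] med z 0.0994 circ [ 582.6 -170.3] 16.8
top 0.112 110 [ 0.5862 -0.175   0.1172] med z 0.1172 circ [ 586.8 -175.7] 18.7
top 0.19 24 [ 0.5814 -0.171   0.2076] med z 0.2074 circ [ 585.  -173.9] 11.5
```

The core is centred within about 2 mm, with its top at about 118 mm. Going up, closing the fingers and moving over the knob.

>>> servo_tool(
  deltas=[
    [[30, -0.01, 0, 0.03, 0], [0, 0, 0, 0.05, 0], [0, 0, 0, 0.05, 0], [0, 0, 0, 0.05, 0], [0, 0, 0, 0.05, 0], [0, 0, 0, 0.05, 0], [0, 0, 0, 0.02, 0], [0, 0, 0, 0, 0]],
  ],
)

```text
time: 23.75
tool_pos: [0.4524, -0.1483, 0.3916]
tool_rot: [0.074, 0.963, -0.086, 0.246]
contact_force: [0.3, 0.1, -0.1]
gripper_width: -0.003
grasp_force: 0.0
```

```bash
python3 -c "
from h import *
st()"
```

```text
t 23.75 J [-0.509 -0.71   2.026  0.065  1.309  1.24 ] p [ 0.4524 -0.1483  0.3916] w -0.003 F [ 0.25  0.1  -0.1 ] g 0.0
z [ 0.461 -0.185 -0.868] y [-0.202 -0.974  0.1  ] grasp [ 0.4501 -0.1473  0.3959]
```

>>> servo_tool(
  deltas=[
    [[0, 0.02, -0.004, 0, 0], [0, 0.03, -0.006, 0, 0], [0, 0.03, -0.006, -0.01, 0], [0, 0.03, -0.006, -0.01, 0], [0, 0.02, -0.004, -0.01, 0], [0, 0.01, -0.002, -0.01, 0], [0, 0, 0, -0.005, 0], [0, 0, 0, 0, 0]],
  ],
)

```text
time: 24.55
tool_pos: [0.5905, -0.1754, 0.3382]
tool_rot: [0.072, 0.964, -0.087, 0.24]
contact_force: [-0.8, 1.0, 0.7]
gripper_width: -0.002
grasp_force: 0.0
```

>>> servo_tool(
  deltas=[
    [[0, 0, 0, -0.003, 0], [0, 0, 0, -0.003, 0], [0, 0, 0, -0.003, 0], [0, 0, 0, -0.003, 0], [0, 0, 0, -0.003, 0], [0, 0, 0, -0.003, 0], [0, 0, 0, -0.003, 0], [0, 0, 0, -0.002, 0]],
  ],
)

```text
time: 25.35
tool_pos: [0.5918, -0.1759, 0.3186]
tool_rot: [0.073, 0.964, -0.086, 0.243]
contact_force: [-3.1, 0.3, 4.8]
gripper_width: -0.004
grasp_force: 2.3
```

```bash
python3 -c "
from h import *
st()"
```

```text
t 25.35 J [-0.417 -0.304  1.874  0.021  1.06   1.327] p [ 0.5918 -0.1759  0.3186] w -0.004 F [-3.1   0.33  4.82] g 2.316274626157906
z [ 0.455 -0.182 -0.872] y [-0.202 -0.975  0.098] grasp [ 0.5895 -0.1749  0.3229]
```

>>> servo_tool(
  deltas=[
    [[0, 0, 0, -0.005, 0], [0, 0, 0, -0.005, 0], [0, 0, 0, -0.005, 0], [0, 0, 0, -0.005, 0], [0, 0, 0, -0.005, 0], [0, 0, 0, -0.005, 0], [0, 0, 0, -0.005, 0], [0, 0, 0, -0.005, 0]],
  ],
)

```text
time: 26.15
tool_pos: [0.5919, -0.1759, 0.2784]
tool_rot: [0.073, 0.963, -0.086, 0.243]
contact_force: [-2.4, 0.5, 5.4]
gripper_width: 0.003
grasp_force: 2.6
```

>>> servo_tool(
  deltas=[
    [[0, 0, 0, -0.003, 0], [0, 0, 0, -0.003, 0], [0, 0, 0, -0.003, 0], [0, 0, 0, -0.002, 0], [0, 0, 0, -0.002, 0], [0, 0, 0, -0.002, 0], [0, 0, 0, 0, 0], [0, 0, 0, 0, 0]],
  ],
)

```text
time: 26.95
tool_pos: [0.5916, -0.1758, 0.2625]
tool_rot: [0.072, 0.964, -0.087, 0.242]
contact_force: [1.8, -1.2, 2.2]
gripper_width: -0.004
grasp_force: 1.4
```

Run:
```python
from h import *
s,R=st()
f=grab_frame("scene");W=cloud(f);np.save("scene2.npy",W)
p=W.reshape(-1,3);m=(np.hypot(p[:,0]-.589,p[:,1]+.176)<.02)
h,e=np.histogram(p[m,2],np.arange(.1,.3,.004));print([(round(a,3),int(n)) for a,n in zip(e,h) if n])
cv2.imwrite("pics/s7.png",cv2.resize(f["pixels"][110:230,80:200,::-1],(600,600),interpolation=2))
```

```text
t 26.95 J [-0.417 -0.274  1.942  0.022  0.963  1.325] p [ 0.5916 -0.1758  0.2625] w -0.004 F [ 1.84 -1.19  2.21] g 1.361912403954193
z [ 0.454 -0.181 -0.872] y [-0.202 -0.975  0.098] grasp [ 0.5893 -0.1749  0.2669]
[(np.float64(0.1), 13), (np.float64(0.104), 10), (np.float64(0.108), 15), (np.float64(0.112), 20), (np.float64(0.116), 93), (np.float64(0.12), 4), (np.float64(0.14), 14), (np.float64(0.144), 36), (np.float64(0.148), 7), (np.float64(0.152), 5), (np.float64(0.156), 2), (np.float64(0.16), 2), (np.float64(0.164), 13), (np.float64(0.168), 8), (np.float64(0.172), 10), (np.float64(0.176), 3), (np.float64(0.184), 3), (np.float64(0.188), 8), (np.float64(0.192), 10), (np.float64(0.196), 9), (np.float64(0.2), 17), (np.float64(0.204), 51), (np.float64(0.208), 29), (np.float64(0.212), 8), (np.float64(0.216), 4), (np.float64(0.22), 7), (np.float64(0.224), 12), (np.float64(0.228), 12), (np.float64(0.232), 15), (np.float64(0.236), 15), (np.float64(0.24), 23), (np.float64(0.244), 16), (np.float64(0.248), 4), (np.float64(0.252), 6), (np.float64(0.256), 12), (np.float64(0.26), 21), (np.float64(0.264), 27), (np.float64(0.268), 26), (np.float64(0.272), 24), (np.float64(0.276), 24), (np.float64(0.28), 22), (np.float64(0.284), 23), (np.float64(0.288), 16), (np.float64(0.292), 24)]
```

View pics/s7.png

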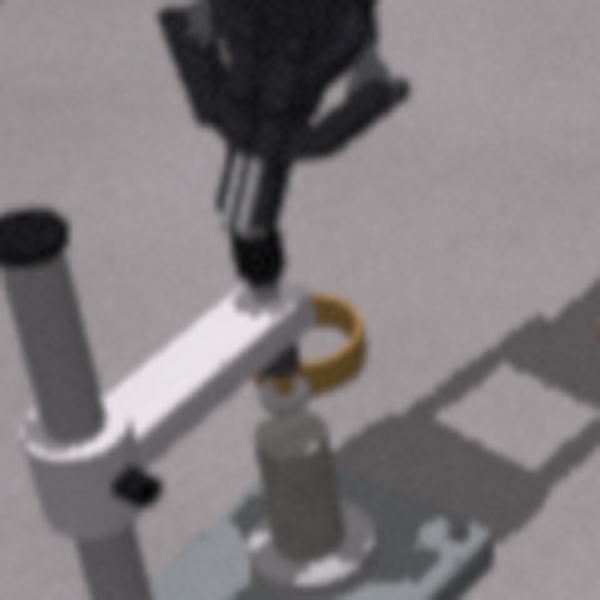

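The foot (crop (285,395)) is just above the core (crop (300,480)), with a gap of about 20 mm. Nearing slowly now.

>>> servo_tool(
  deltas=[
    [[0, 0, 0, -0.002, 0], [0, 0, 0, -0.002, 0], [0, 0, 0, -0.002, 0], [0, 0, 0, -0.002, 0], [0, 0, 0, -0.001, 0], [0, 0, 0, -0.001, 0], [0, 0, 0, -0.001, 0], [0, 0, 0, -0.001, 0]],
  ],
)

```text
time: 27.8
tool_pos: [0.5916, -0.1758, 0.2508]
tool_rot: [0.072, 0.964, -0.086, 0.242]
contact_force: [2.3, -1.7, 3.7]
gripper_width: -0.0
grasp_force: 2.2
```

>>> servo_tool(
  deltas=[
    [[0, 0, 0, -0.001, 0], [0, 0, 0, -0.001, 0], [0, 0, 0, -0.001, 0], [0, 0, 0, -0.001, 0], [0, 0, 0, -0.0005, 0], [0, 0, 0, -0.0005, 0], [0, 0, 0, -0.0005, 0], [0, 0, 0, -0.0005, 0]],
  ],
)

```text
time: 28.6
tool_pos: [0.5916, -0.1758, 0.2447]
tool_rot: [0.072, 0.964, -0.086, 0.242]
contact_force: [2.7, -0.4, 4.6]
gripper_width: -0.003
grasp_force: 2.1
```

>>> servo_tool(
  deltas=[
    [[0, 0, 0, -0.0005, 0], [0, 0, 0, -0.0005, 0], [0, 0, 0, -0.0005, 0], [0, 0, 0, -0.0005, 0], [0, 0, 0, -0.0005, 0], [0, 0, 0, -0.0005, 0], [0, 0, 0, -0.0005, 0], [0, 0, 0, -0.0005, 0]],
  ],
)

```text
time: 29.4
tool_pos: [0.5916, -0.1758, 0.2407]
tool_rot: [0.072, 0.964, -0.087, 0.242]
contact_force: [3.1, -0.7, 5.4]
gripper_width: 0.001
grasp_force: 2.1
```

>>> servo_tool(
  deltas=[
    [[0, 0, 0, -0.0005, 0], [0, 0, 0, -0.0005, 0], [0, 0, 0, -0.0005, 0], [0, 0, 0, -0.0005, 0], [0, 0, 0, -0.0005, 0], [0, 0, 0, -0.0005, 0], [0, 0, 0, -0.0005, 0], [0, 0, 0, -0.0005, 0]],
  ],
)

```text
time: 30.2
tool_pos: [0.5917, -0.1758, 0.2374]
tool_rot: [0.072, 0.964, -0.086, 0.242]
contact_force: [1.0, -0.0, 5.9]
gripper_width: 0.003
grasp_force: 3.3
```

Run:
```python
from h import *
s,R=st()
f=grab_frame("scene");W=cloud(f)
p=W.reshape(-1,3);m=(np.hypot(p[:,0]-.589,p[:,1]+.176)<.02)
h,e=np.histogram(p[m,2],np.arange(.1,.22,.003));print([(float(round(a,3)),int(n)) for a,n in zip(e,h) if n])
```

```text
t 30.2 J [-0.417 -0.255  1.969  0.023  0.917  1.323] p [ 0.5917 -0.1758  0.2374] w 0.003 F [ 0.99 -0.03  5.87] g 3.310713644777934
z [ 0.455 -0.182 -0.872] y [-0.202 -0.975  0.098] grasp [ 0.5894 -0.1749  0.2417]
[(0.1, 9), (0.103, 15), (0.106, 7), (0.109, 12), (0.112, 11), (0.115, 31), (0.118, 24), (0.121, 24), (0.124, 20), (0.127, 5), (0.13, 2), (0.136, 6), (0.139, 6), (0.142, 8), (0.145, 4), (0.148, 5), (0.151, 4), (0.154, 1), (0.16, 1), (0.163, 9), (0.166, 6), (0.169, 5), (0.172, 7), (0.175, 7), (0.178, 35), (0.181, 47), (0.184, 11), (0.187, 6), (0.19, 3), (0.193, 2), (0.196, 5), (0.199, 9), (0.202, 10), (0.205, 12), (0.208, 9), (0.211, 7), (0.214, 15)]
```

>>> servo_tool(
  deltas=[
    [[0, 0, 0, -0.0005, 0], [0, 0, 0, -0.0005, 0], [0, 0, 0, -0.0005, 0], [0, 0, 0, -0.0005, 0], [0, 0, 0, -0.0005, 0], [0, 0, 0, -0.0005, 0], [0, 0, 0, 0, 0], [0, 0, 0, 0, 0]],
  ],
)

```text
time: 31.05
tool_pos: [0.5917, -0.1759, 0.2347]
tool_rot: [0.073, 0.964, -0.086, 0.243]
contact_force: [-0.1, -0.6, 6.2]
gripper_width: -0.003
grasp_force: 3.7
```

Run:
```python
from h import *
s,R=st()
f=grab_frame("scene");W=cloud(f)
for n,w in(("start",np.load("scene0.npy")),("mid",np.load("scene2.npy")),("now",W)):
    p=w.reshape(-1,3);a=np.radians(-16.6);q=(p[:,:2]-[.5913,-.1765])@np.array([[np.cos(a),-np.sin(a)],[np.sin(a),np.cos(a)]])
    k=(q[:,0]>.02)&(q[:,0]<.08)&(abs(q[:,1])<.013)&(p[:,2]>.16)&(p[:,2]<.29)
    h,e=np.histogram(p[k,2],np.arange(.16,.29,.006));b=e[h.argmax()];zz=p[k,2];at=np.median(zz[abs(zz-b-.003)<.006])
    r=np.hypot(*q.T);k=(r<.016)&(p[:,2]>at-.08)&(p[:,2]<at-.045)&(p[:,2]>.1195)
    print(n,'armtop',at.round(4),'n',k.sum(),'foot z rel',np.percentile(p[k,2]-at,[5,25,50,75,95]).round(4))
```

```text
t 31.05 J [-0.417 -0.253  1.972  0.023  0.911  1.323] p [ 0.5917 -0.1759  0.2347] w -0.003 F [-0.05 -0.62  6.18] g 3.654034068204055
z [ 0.455 -0.182 -0.872] y [-0.202 -0.975  0.098] grasp [ 0.5895 -0.175   0.239 ]
start armtop 0.2703 n 70 foot z rel [-0.0656 -0.0627 -0.0611 -0.0594 -0.0528]
mid armtop 0.2069 n 64 foot z rel [-0.0654 -0.0627 -0.0608 -0.0591 -0.0525]
now armtop 0.1793 n 51 foot z rel [-0.0592 -0.0568 -0.0557 -0.0541 -0.0515]
```

Compression is about 5 mm so far; 3 mm more.

>>> servo_tool(
  deltas=[
    [[0, 0, 0, -0.0005, 0], [0, 0, 0, -0.0005, 0], [0, 0, 0, -0.0005, 0], [0, 0, 0, -0.0005, 0], [0, 0, 0, -0.0005, 0], [0, 0, 0, -0.0005, 0], [0, 0, 0, 0, 0], [0, 0, 0, 0, 0]],
  ],
)

```text
time: 31.9
tool_pos: [0.5918, -0.1759, 0.232]
tool_rot: [0.073, 0.964, -0.086, 0.243]
contact_force: [-0.4, 0.6, 8.5]
gripper_width: -0.0
grasp_force: 4.2
```

Run:
```python
from h import *
s,R=st()
f=grab_frame("scene");W=cloud(f)
for n,w in(("mid",np.load("scene2.npy")),("now",W)):
    p=w.reshape(-1,3);a=np.radians(-16.6);q=(p[:,:2]-[.5913,-.1765])@np.array([[np.cos(a),-np.sin(a)],[np.sin(a),np.cos(a)]])
    k=(q[:,0]>.02)&(q[:,0]<.08)&(abs(q[:,1])<.013)&(p[:,2]>.16)&(p[:,2]<.29)
    h,e=np.histogram(p[k,2],np.arange(.16,.29,.006));b=e[h.argmax()];zz=p[k,2];at=np.median(zz[abs(zz-b-.003)<.006])
    r=np.hypot(*q.T);k=(r<.016)&(p[:,2]>at-.08)&(p[:,2]<at-.04)&(p[:,2]>.1195)
    print(n,'armtop',at.round(4),'n',k.sum(),'foot',np.percentile(p[k,2],[5,25,50,75,95]).round(4))
```

```text
t 31.9 J [-0.417 -0.251  1.975  0.023  0.906  1.323] p [ 0.5918 -0.1759  0.232 ] w -0.0 F [-0.43  0.61  8.53] g 4.23608778117341
z [ 0.455 -0.182 -0.872] y [-0.202 -0.975  0.098] grasp [ 0.5895 -0.175   0.2364]
mid armtop 0.2069 n 76 foot [0.1416 0.1447 0.1466 0.1512 0.1662]
now armtop 0.1768 n 57 foot [0.12   0.1223 0.1242 0.1276 0.1356]
```

The arm moved 30.1 mm and the foot 22.4 mm since the gap check, so the spring is compressed about 7.7 mm, roughly 4–4.5 N. Lifting off.

>>> servo_tool(
  deltas=[
    [[0, 0, 0, 0.002, 0], [0, 0, 0, 0.004, 0], [0, 0, 0, 0.01, 0], [0, 0, 0, 0.03, 0], [0, 0, 0, 0.04, 0], [0, -0.02, 0, 0.04, 0], [0, -0.02, 0, 0.03, 0], [0, 0, 0, 0, 0]],
  ],
)

```text
time: 32.75
tool_pos: [0.5513, -0.1763, 0.3941]
tool_rot: [0.074, 0.962, -0.087, 0.246]
contact_force: [-0.0, -0.4, 1.6]
gripper_width: -0.001
grasp_force: 0.0
```

Run:
```python
from h import *
s,R=st()
f=grab_frame("scene");W=cloud(f)
p=W.reshape(-1,3);a=np.radians(-16.6);q=(p[:,:2]-[.5913,-.1765])@np.array([[np.cos(a),-np.sin(a)],[np.sin(a),np.cos(a)]])
k=(q[:,0]>.02)&(q[:,0]<.08)&(abs(q[:,1])<.013)&(p[:,2]>.16)&(p[:,2]<.2)
r=np.hypot(*q.T);m=(r<.016)&(p[:,2]>.1195)&(p[:,2]<.1368)
print('armtop',np.median(p[k,2]),'foot',np.median(p[m,2]))
for z in(.05,.07,.09):
    m=(r<.03)&(p[:,2]>z)&(p[:,2]<z+.02);print(cv2.minEnclosingCircle(p[m,:2].astype(np.float32)*1000))
cv2.imwrite("pics/s8.png",cv2.resize(f["pixels"][110:230,80:200,::-1],(600,600),interpolation=2))
```

```text
t 32.75 J [-0.455 -0.426  1.844  0.038  1.205  1.291] p [ 0.5513 -0.1763  0.3941] w -0.001 F [-0.03 -0.36  1.57] g 0.0
z [ 0.461 -0.185 -0.868] y [-0.203 -0.974  0.1  ] grasp [ 0.549  -0.1753  0.3985]
armtop 0.17693586309025539 foot 0.12373516715007213
((594.2421875, -176.61761474609375), 19.47883415222168)
((594.0297241210938, -176.0497589111328), 18.642230987548828)
((592.9312744140625, -176.56048583984375), 18.618995666503906)
```

View pics/s8.png

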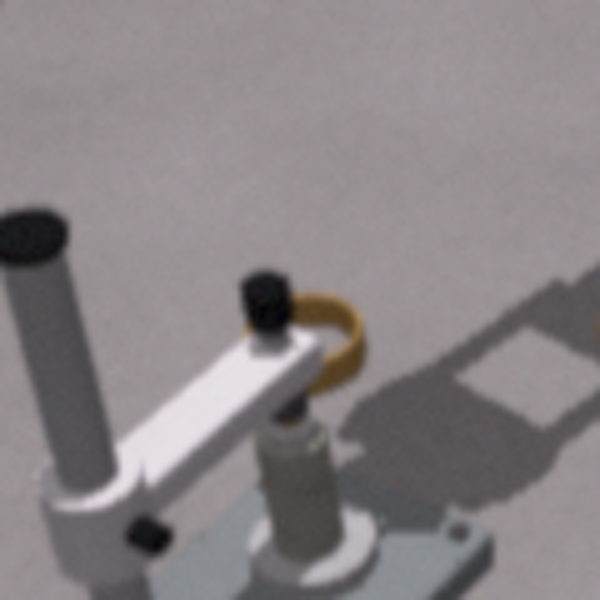

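The core stands upright on the platen (crop (300,500)) with the foot pressed on it (crop (290,420)). The ram held its height and the robot is clear. Handing in.

```bash
python3 -c "
from h import *
print(manip.job_done())"
```

```text
the job is handed in; nothing more can be done
None
```

The job is handed in: the tallest core stands upright on the platen about 2 mm off centre, with the foot's spring compressed about 7.7 mm (roughly 4–4.5 N, estimated) and the robot clear. The first grip slipped, nudging the core 1–2 mm without tipping it. I reached under the ram by driving the arm to its reach limit so the gripper stayed tilted about 30°.

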